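# Clamp a brake pad in the fitting jig

### The job

On the parts bench, push the brake pad that lies in the jig with a fingertip, sliding it back along its channel until it sits flush against the fence, while the toggle clamp is still open. Then push the clamp's black handle over past its centre so that it snaps shut and its rubber foot presses on the pad. Do not lift the pad, and leave the other things on the bench and jig where they are.

Things in the scene. Friction and masses are not known exactly. Their poses are not given: they have to be found in the camera images.
- jig_home (a point): point on top of the jig's level aluminium plate (12 mm thick, fixed on the table) where the pad's origin is when fully home. x: the way to push the pad, away from the robot to the fence; y: left along the fence to the clamp; z up. In this frame side rails, 10 mm high, x -55 to +25 mm, have inner faces at y = +-73 mm (3 mm play each side); plate x -95 to +80, y -125 to +195 mm.
- fence (a point): middle of the top front edge of the steel fence at the back of the channel, 25 mm beyond jig_home, axes as there. Fence 166 mm long, 15 mm thick, 12 mm high above the plate. The channel is open towards the robot.
- clamp_hinge (a point): middle of the clamp's hinge, on the jig's left: 150 mm to the left (+y) of jig_home and 60 mm above the table, axes as jig_home; the hinge runs along x, in a dark steel bracket 60 mm wide along x whose top is 70 mm above the table.
- pad: the brake pad in the jig's channel: steel backing plate 50 (x) x 122 (y) x 5 mm with an ear at each end, 140 mm over the ears, and on it a dark friction block 48 x 112 x 13 mm; 18 mm thick in all. Origin at the middle of its underside. Its x axis is the 50 mm way, y its length. About 0.25 to 0.5 kg; slides flat with up to about 6 N. It starts 30 to 50 mm short of home.
- clamp (a joint): toggle clamp lever, rad. 0 = open: handle leaning 0.75 rad outward from vertical (jig +y), arm raised. Grows as the handle swings over towards the pad (jig -y) and the arm, one piece with it, comes down. A spring snaps it either way from about 0.7 (handle nearly upright). The foot on the pad stops it at about 1.30; with no pad at 1.38. About 5 N at the handle's end starts it.
- handle_tip (a point): free end of the black clamp handle, 110 mm from the hinge, on its centre line; grip 20 mm thick, over the outer 60 mm of the handle. Open, it stands 141 mm above the table and 75 mm outward (jig +y) of the hinge; upright it would be 170 mm above the table.
- clamp_foot: black rubber foot of the clamp, 22 mm across, at the end of the steel arm, 100 mm from the hinge; origin at the middle of its underside. Shut, it presses down with 3 to 6 N on the pad's left part, at about jig x = 0, y = +50 mm; open, it is raised.
- spare_pad: spare brake pad lying on the table to the right of the jig, same shape as pad; bystander, to be left alone
- socket: small steel wrench socket, 27 mm across, 36 mm tall, standing on the jig plate behind the fence; bystander, to be left alone
- bearing: steel bearing ring, 40 mm across, 14 mm tall, lying on the jig plate behind the fence; bystander, to be left alone
- carton: brown carton 75 x 60 x 55 mm on the table beyond the jig; bystander, to be left alone
- jar: white jar with black lid, 60 mm across, 65 mm tall, beyond the jig; bystander, to be left alone
- tin: bare steel tin, 66 mm across, 50 mm tall, beyond the jig; bystander, to be left alone
- wrench: steel wrench 170 mm long, lying flat on the table to the left of the jig; bystander, to be left alone
There are look-alikes about, which are no part of the job. What is shaped like the pad but green is not meant.

How it is judged (in metres and radians):
On the way, in this order (a step that is already met when the one before it is completed fails the run):
1. the pad is flush against the fence with the clamp still open (x of pad in the frame of jig_home above -0.003 m and angle between the x axis of pad and the x axis of jig_home, either way round below 0.04 rad and value of joint clamp below 0.4 rad), for 0.2 s.
2. the clamp is flipped shut on the pad (value of joint clamp above 1.2 rad and contact force between clamp_foot and pad above 1 N), for 0.2 s.
At the end, for the whole second after the job is handed in: The pad lies flat on the jig within 3 mm of the fence and square to it within 0.04 rad, the clamp lever is past 1.2 rad and its foot presses on the pad with more than 1 N (all of step 2 and x of pad in the frame of jig_home above -0.003 m and angle between the x axis of pad and the x axis of jig_home, either way round below 0.04 rad and height (world z) of pad below 0.016 m); the robot touches nothing.
It fails at once if the pad in the jig is lifted more than 10 mm or tipped more than 0.25 rad (height (world z) of pad above 0.022 m or angle between pad's own z axis and vertical above 0.25 rad).
It fails at once if a bystander is moved more than 25 mm (distance of any of spare_pad, socket, bearing, carton, jar, tin, wrench from where it was at the start of the episode above 0.025 m).
It also fails if it takes over 48 s, if anything falls off the work surface, if the arm or the gripper's body presses on something with over 40 N, if the wrist force passes 120 N, or if a joint passes its speed limit or range.

### The arm

A 6-joint arm with a two-finger parallel gripper is mounted at the origin on the work surface. World frame = base frame: x ahead of the robot, y to its left, z up, the work surface at z = 0. Lengths are in m, angles in degrees, forces in N, time in s.
With the tool pointing down it reaches from about 0.25 to 0.725 m from the base axis. Payload 9.7 kg.
Tool frame: the origin (TCP) lies midway between the tips of the shut fingers; the grasp point (between the pads) lies 19 mm behind it; x points along the fingers, y is the direction in which the jaws open and shut, and the axes are right-handed (so a half turn about x gives the same grasp; the last joint's range is limited). The gripper opens to 85 mm and grips with 20 to 120 N. Pads are 22 mm wide; open, the fingers measure 114 mm over their backs; the gripper's body (76 mm by 85 mm) begins 54 mm behind the grasp point. The pads swing forward as they close: fully open they stand 13 mm farther back than shut.
Start: joints at [-73.854, 4.979, 10.078, 95.1, 0, 90], TCP at [0.153, -0.528, 0.2] pointing down, gripper open.
Joint ranges: [-179.16, 179.16], [-48.56, 103.87], [-65.8, 70.77], [-126.05, 130.52], [-82.76, 87.17], [-180, 180]. Speed limits (degrees/s): [127.2, 127.2, 147.25, 180, 180, 180].

### API

Orientations are given as [roll, pitch, yaw] about the fixed x, y, z axes, in that order (R = Rz(yaw) Ry(pitch) Rx(roll)).
In Python, from workcell import bot, cams gives the robot as it stands.
- The arm moves only by the tool apply_moves, never from a script. Its argument "commands" is a list of rows, each a list of 5 numbers: the shift along the tool's x, y, z in m, then the turn about the tool's x in rad, then the opening, from -1 (shut) to 1 (fully open). In form: [[tx, ty, tz, roll, hand], ...]. A call has 1 to 12 rows; each row is the pose to reach, as a shift and turn from the pose measured when the call began, along the tool's axes at that moment; what a row does not reach only later rows make up. A row lasts 1/10 s, in which the tool goes at most 50 mm and 8.59 degrees, less where a joint would pass 70% of its speed; a pose out of reach is approached as far as the arm can. A call with a gripper value outside its range is refused whole. The fingers move at their own pace and stop on an object; "newtons" is the grip in N (left out, the last holds). Time passes only in rows, so rows that repeat a pose let the fingers close. It gives the time, the measured TCP pose, the force and the opening at its end, in the units of the state.
- bot.get_obs(): the state, without advancing time (a new reading comes with each control period).
- cams.camera(name): name is "scene" or "top" or "wrist"; returns a dict with "frame" (420x560x3 uint8, blue, green, red), "depth" (420x560 float32, m along the optical axis (not along the pixel's ray), 0 where there is no reading), "camera_matrix" (3x3 intrinsics, pixels), "D" ([k1, k2, p1, p2, k3] as OpenCV has them; the pictures are not rectified), "R" (3x3) and "t" (3): a world point X has camera coordinates R X + t; the wrist camera has in their place "mount" (4x4, takes a point from camera to tool coordinates, whose origin is the TCP and whose axes are the tool frame's). Camera axes: x right, y down, z forward; pixel columns grow to the right and rows downward; lengths in m; the calibration is good to about 2 mm. A picture is of the moment at which its call begins: read the wrist's pose just before it.
- bot.job_done(): hands the job in, once; it reports no verdict.
Trained networks look in the newest picture that a camera, given by its name, has taken for a name from the list of things; names that differ only in an ending like _2 or _b are one class to them, and where a whole thing is asked for, a point or a joint stands for the part that bears it (a point fixed in the world has none). Each returns a list of dicts, best first, with "confidence" (0 to 1); they miss things now and then, are a little off and sometimes report something else, mostly with a low value. They report only what shows in the picture. A call takes as long as a camera call. They do not tell look-alikes from the thing itself.
- cams.spot_in(name, camera): "rect" ([left, top, right, bottom] in pixels, round what is visible of it).
The state is a dict: "time": time; "q": joint angles; "qd": joint speeds; "joint_efforts": joint torques, N m; "ee_pos": TCP position; "tcp_rot": TCP orientation; "wrist_force": force on the tool from outside, world axes, zero at the start; "torque": the same for the moment, N m; "opening": finger opening in m.
Only numpy, scipy, OpenCV 4.12 (cv2) and the standard library are available. Lean on these libraries where they do the work, as an engineer would, in place of code of your own. Each camera call takes 0.05 s, during which the arm holds its last target. There are 200 camera calls.

## Working session

There is one attempt and no reset: what is moved stays moved. The work goes in short steps, Python scripts to look and compute and a tool call to move; the robot and the scene stay as the last step left them, time stands still between calls to the robot, and variables do not carry over. Pictures are saved under pics/ and viewed, about 8 in all and at most 12, crops included, and the job is handed in when it is done.

Besides the shell and the picture viewer there is one more tool, called after "Call:" by a JSON object that holds its "op" and its "data", one argument or row to a line. apply_moves: Moves the arm, as the interface text tells. Its arguments: {"type":"object","properties":{"commands":{"type":"array"},"newtons":{"type":"number"}},"required":["commands"]}

```bash
mkdir -p pics; ls
python3 - <<'E'
from workcell import bot, cams
import cv2
print(bot.get_obs())
for c in ["scene","top"]:
    d=cams.camera(c); cv2.imwrite(f"pics/{c}1.png",d["frame"])
    print(c,d["camera_matrix"],d["D"],d["R"],d["t"])
    for n in ["pad","clamp","handle_tip","clamp_foot","fence","jig_home","clamp_hinge"]:
        try: print(n,[(r["rect"],round(r["confidence"],2)) for r in cams.spot_in(n,c)])
        except Exception as e: print(n,e)
E
```

```text
pics
{'time': 0.0, 'q': array([-7.38537604e+01,  5.01183870e+00,  1.00332646e+01,  9.51015424e+01,
        6.70809773e-04,  8.99999639e+01]), 'qd': array([-0.01813566,  0.05416568, -0.08419169,  0.13489037, -0.00636007,
        0.0477571 ]), 'joint_efforts': array([-1.11250672e-04, -5.20397651e+01,  4.64798713e+01,  1.65947364e-02,
        5.80123947e-05, -2.23174823e-06]), 'ee_pos': array([ 0.15287136, -0.52802216,  0.19976538]), 'tcp_rot': array([-90.47975775,  89.91988064, 105.66651746]), 'wrist_force': array([-0.50531477, -0.14703371,  0.0585795 ]), 'torque': array([ 0.01202037, -0.0315672 ,  0.00833143]), 'opening': 0.08572752536396883}
scene [[400.93222151   0.         281.26712065]
 [  0.         400.93222151 211.03920339]
 [  0.           0.           1.        ]] [-0.01879294  0.          0.          0.          0.        ] [[ 0.28678331  0.95792933 -0.01125732]
 [ 0.7198535  -0.22323238 -0.65725051]
 [-0.63211254  0.18038485 -0.75358811]] [-0.17826904 -0.33630394  1.33815467]
pad [([250.2, 166.8, 296.7, 181.1], 0.92), ([218.0, 225.2, 281.1, 248.5], 0.85), ([184.5, 170.3, 22
[... 438 characters left out ...]
] [-0.02120291  0.          0.          0.          0.        ] [[-0.11409048 -0.99345441  0.00563047]
 [-0.97032374  0.11021427 -0.21523164]
 [ 0.21320226 -0.03001926 -0.97654679]] [0.0782175  0.58040926 1.01127668]
pad [([275.3, 214.2, 330.7, 236.8], 0.94), ([240.0, 295.5, 296.2, 322.7], 0.92), ([314.3, 276.6, 368.8, 326.8], 0.73), ([259.2, 133.5, 282.6, 158.1], 0.37)]
clamp [([214.8, 189.1, 273.6, 206.3], 0.74)]
handle_tip [([215.8, 186.5, 273.8, 205.0], 0.79)]
clamp_foot [([260.7, 190.2, 271.7, 199.9], 0.56)]
fence [([214.4, 178.1, 358.2, 256.2], 0.93), ([293.0, 180.6, 307.9, 198.1], 0.29)]
jig_home [([214.9, 175.6, 358.3, 255.1], 0.96)]
clamp_hinge [([214.0, 177.5, 355.8, 256.9], 0.77)]
```

Run:
```python
import cv2
a=cv2.imread("pics/top1.png"); b=cv2.imread("pics/scene1.png")
cv2.imwrite("pics/top1c.png",cv2.resize(a[140:340,190:390],(800,600) if 0 else (600,600),interpolation=cv2.INTER_CUBIC))
cv2.imwrite("pics/scene1c.png",cv2.resize(b[150:300,170:370],(800,600),interpolation=cv2.INTER_CUBIC))
```

```text
(no output)
```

View pics/top1c.png

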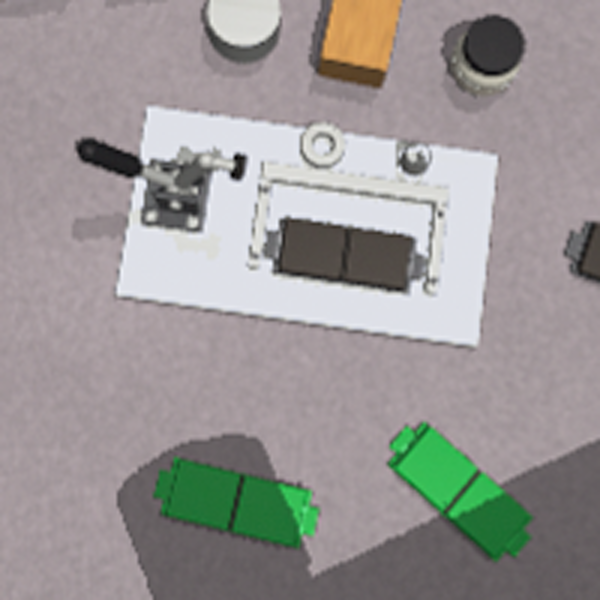

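View pics/scene1c.png

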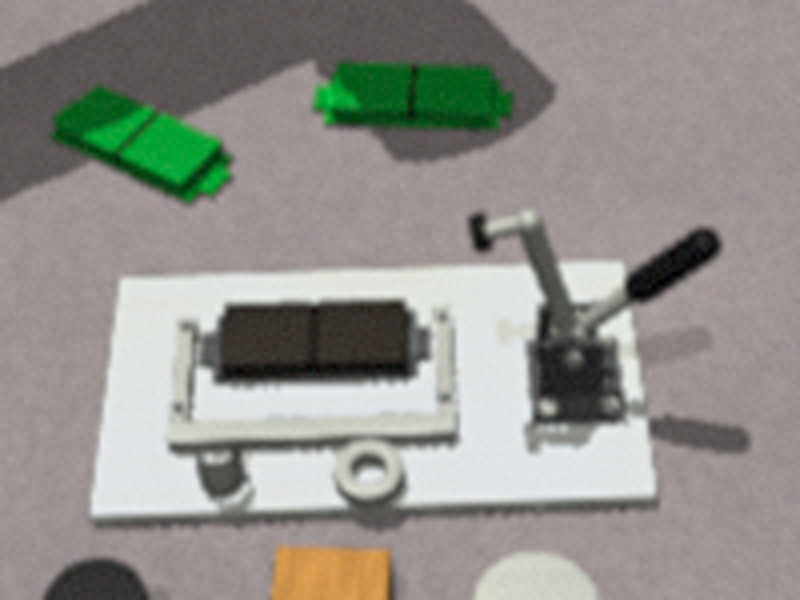

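The pad meant is the dark one in the channel: top crop (345,254), scene crop (312,340). The green ones at top crop (235,503) and (460,490) are look-alikes, and the dark one at the right edge (590,250) is the spare. The clamp is open, with its handle at top crop (90,150) and scene crop (705,243).

```bash
cat > h.py <<'E'
import numpy as np, cv2
from scipy.optimize import least_squares
def proj(d,X):
    rv,_=cv2.Rodrigues(d["R"]); return cv2.projectPoints(np.atleast_2d(X).astype(float),rv,d["t"],d["camera_matrix"],d["D"])[0][:,0]
def toz(d,uv,z):
    n=cv2.undistortPoints(np.array(uv,float).reshape(-1,1,2),d["camera_matrix"],d["D"])[:,0]
    r=np.c_[n,np.ones(len(n))]@d["R"]; c=-d["R"].T@d["t"]
    return c+r*((z-c[2])/r[:,2])[:,None]
def jig(p,X):  # p: x,y,yaw of jig_home
    c,s=np.cos(p[2]),np.sin(p[2]); X=np.atleast_2d(X).astype(float)
    return np.c_[p[0]+c*X[:,0]-s*X[:,1],p[1]+s*X[:,0]+c*X[:,1],X[:,2]+.012]
def tri(ds,uvs):
    f=lambda X:np.concatenate([proj(d,X)[0]-u for d,u in zip(ds,uvs)])
    r=least_squares(f,[.5,0,.05]); return r.x,np.abs(r.fun).max()
E
python3 - <<'E'
from h import *; from workcell import cams
T=cams.camera("top");S=cams.camera("scene")
ct=np.array([(147,107),(497,155),(477,346),(118,297)])/3+[190,140]
cs=np.array([(657,498),(92,520),(120,278),(625,262)])/4+[170,150]
P=np.array([(80,195,0),(80,-125,0),(-95,-125,0),(-95,195,0)])/1000
o={}
for nm,L in dict(T=[(T,ct)],S=[(S,cs)],both=[(T,ct),(S,cs)]).items():
    r=least_squares(lambda p:np.concatenate([(proj(d,jig(p,P))-u).ravel() for d,u in L]),[.45,0,0]); print(nm,r.x,np.round(r.fun,1)); p=r.x
J=p
# pad block top corners
bt=np.array([(284,219),(414,235),(408,292),(274,275)])/3+[190,140]
X=toz(T,bt,.030);print("pad T",X.round(3)); c,s=np.cos(p[2]),np.sin(p[2]);R=np.array([[c,s],[-s,c]])
print(((X[:,:2]-p[:2])@R.T).round(3))
bs=np.array([(413,367),(217,370),(228,304),(403,302)])/4+[170,150]
X=toz(S,bs,.030); print(((X[:,:2]-p[:2])@R.T).round(3))
h,e=tri([T,S],[np.array([88,150])/3+[190,140],np.array([707,243])/4+[170,150]])
print("tip",h,e,"jig",(h[:2]-p[:2])@R.T, "exp",jig(p,[(0,.225,.129)]))
for uv,d in ((345,254),T),((312,340),S): pass
print("depth check plate z:")
for d,uv in ((T,(330,240)),(S,(205,270))):
    u,v=uv;z=d["depth"][v,u];n=cv2.undistortPoints(np.array([[uv]],float),d["camera_matrix"],d["D"])[0,0]
    print(d["R"].T@(np.r_[n,1]*z-d["t"]))
from workcell import bot
print(bot.get_obs()["time"]); print("jig",p,np.degrees(p[2]))
E
```

```text
T [ 0.57429107 -0.07093816 -0.2512255 ] [-0.2 -0.1  0.4 -0.3  0.7  0.3 -0.9 -0. ]
S [ 0.58078324 -0.06805889 -0.25496045] [ 0.7  0.  -0.8 -0.3 -0.2  0.2  0.2 -0.2]
both [ 0.57738271 -0.06924042 -0.25340881] [-0.9 -1.2 -0.3 -1.2 -0.2 -0.7 -1.7 -1.3 -0.3 -1.2 -1.5 -1.3 -0.9 -0.6
 -0.8 -1.1]
pad T [[ 0.58  -0.012  0.03 ]
 [ 0.553 -0.123  0.03 ]
 [ 0.504 -0.111  0.03 ]
 [ 0.531  0.002  0.03 ]]
[[-0.012  0.056]
 [-0.01  -0.059]
 [-0.061 -0.059]
 [-0.062  0.057]]
[[-0.001  0.061]
 [-0.004 -0.054]
 [-0.054 -0.05 ]
 [-0.05   0.056]]
tip [0.63263496 0.14384354 0.13300938] 0.8722864323808608 jig [6.63922716e-05 2.20130830e-01] exp [[0.63379141 0.14857385 0.141     ]]
depth check plate z:
[ 0.49738475 -0.12261123  0.01530657]
[ 0.60987341 -0.1774897   0.01245148]
0.9
jig [ 0.57738271 -0.06924042 -0.25340881] -14.51925551964548
```

```bash
cat >> h.py <<'E'
from scipy.spatial.transform import Rotation as Ro
J=np.array([.5774,-.0692,-.2534])
def plan(o,targets,J=J):
    R=Ro.from_euler("xyz",o["tcp_rot"],degrees=True).as_matrix(); print("R",R.round(3).tolist())
    a=J[2]+np.pi/2; best=None
    for k in (0,np.pi):   # want tool y along +-jig y, x down
        y=np.array([np.cos(a+k),np.sin(a+k),0]); x=np.array([0,0,-1.])
        G=np.c_[x,y,np.cross(x,y)]; rv=Ro.from_matrix(R.T@G).as_rotvec(); print("turn",rv.round(3))
    for t in targets:
        print(t,"shift",(R.T@(jig(J,[np.r_[t[:2],t[2]-.012]])[0]-o["ee_pos"])).round(4))
E
python3 - <<'E'
from h import *; from workcell import bot
plan(bot.get_obs(),[(-.15,0,.2),(-.11,0,.2)])
E
```

```text
R [[0.0, 0.278, -0.961], [0.0, -0.961, -0.278], [-1.0, -0.0, -0.0]]
turn [-2.606 -0.    -0.   ]
turn [ 0.535 -0.     0.   ]
(-0.15, 0, 0.2) shift [ 0.0005 -0.3995 -0.4064]
(-0.11, 0, 0.2) shift [ 0.0005 -0.3791 -0.4408]
```

Call:
{"op": "apply_moves", "data": {
  "commands": [
    [0,-0.033,-0.034,0.05,0],
    [0,-0.066,-0.068,0.1,0],
    [0,-0.1,-0.102,0.15,0],
    [0,-0.133,-0.136,0.2,0],
    [0,-0.166,-0.17,0.25,0],
    [0,-0.2,-0.204,0.3,0],
    [0,-0.233,-0.238,0.35,0],
    [0,-0.266,-0.272,0.4,0],
    [0,-0.3,-0.306,0.45,0],
    [0,-0.34,-0.34,0.5,0],
    [0,-0.37,-0.375,0.535,0],
    [0,-0.4,-0.406,0.535,0]
  ]
}}

```text
time: 2.1
ee_pos: [0.4195, -0.0776, 0.2006]
tcp_rot: [-90.1, 88.3, 78.3]
wrist_force: [-0.4, -0.3, -0.4]
opening: 0.0426
```

Run:
```python
from h import *; from workcell import bot,cams
o=bot.get_obs(); d=cams.camera("wrist")
print(o["time"],o["ee_pos"],o["opening"])
cv2.imwrite("pics/w1.png",d["frame"]); 
R=Ro.from_euler("xyz",o["tcp_rot"],degrees=True).as_matrix()
M=np.eye(4);M[:3,:3]=R;M[:3,3]=o["ee_pos"];M=M@d["mount"]; Wi=np.linalg.inv(M)
np.savez("w1.npz",R=Wi[:3,:3],t=Wi[:3,3],camera_matrix=d["camera_matrix"],D=d["D"])
dd=dict(d,R=Wi[:3,:3],t=Wi[:3,3])
im=d["frame"].copy()
for X in [(25,-83,12),(25,83,12),(-95,-125,0),(-95,195,0),(80,-125,0),(-55,73,10),(-55,-73,10),(25,73,10),(25,-73,10)]:
    u=proj(dd,jig(J,np.array([X])/1000))[0]
    print(X,u.round(0)); 
    if abs(u).max()<2000: cv2.circle(im,tuple(int(v) for v in u),4,(0,0,255),1)
cv2.imwrite("pics/w1.png",im)
plan(o,[(-.11,0,.1)])
```

```text
2.1 [ 0.41950062 -0.07757299  0.20064778] 0.04264646311448701
(25, -83, 12) [332.  -7.]
(25, 83, 12) [153. -12.]
(-95, -125, 0) [362. 128.]
(-95, 195, 0) [ 59. 115.]
(80, -125, 0) [380. -61.]
(-55, 73, 10) [165.  77.]
(-55, -73, 10) [315.  83.]
(25, 73, 10) [164. -11.]
(25, -73, 10) [321.  -7.]
R [[0.006, -0.201, -0.98], [0.028, -0.979, 0.201], [-1.0, -0.029, -0.0]]
turn [-3.09e+00 -4.50e-02  1.00e-03]
turn [0.051 0.001 0.029]
(-0.11, 0, 0.1) shift [ 0.1019 -0.0426 -0.0431]
```

View pics/w1.png

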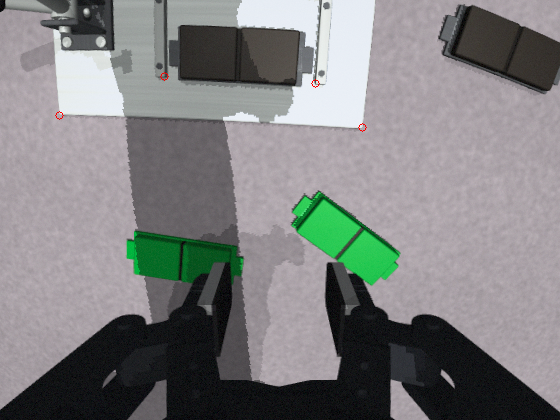

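The red projections sit on the rail ends at (165,77) and (315,83) and on the plate corners, so the jig pose is good to about 2 mm. The pad is centred in the channel at (240,55).

Call:
{"op": "apply_moves", "data": {
  "commands": [
    [0.025,-0.011,-0.011,0.051,0],
    [0.05,-0.022,-0.022,0.051,0],
    [0.075,-0.033,-0.033,0.051,0],
    [0.1,-0.043,-0.043,0.051,0],
    [0.1,-0.043,-0.043,0.051,0],
    [0.1,-0.043,-0.043,0.051,0]
  ]
}}

```text
time: 2.75
ee_pos: [0.4635, -0.0788, 0.1018]
tcp_rot: [-86.3, 86.7, 81.8]
wrist_force: [-0.3, -0.2, -0.6]
opening: 0.0425
```

Run:
```python
from h import *; from workcell import bot,cams
o=bot.get_obs(); print(o["time"])
plan(o,[(-.11,0,.05),(-.11,0,.016),(-.08,0,.016),(-.034,0,.016)])
```

```text
2.75
R [[0.008, -0.205, -0.979], [0.058, -0.977, 0.205], [-0.998, -0.058, 0.004]]
turn [-3.094 -0.09   0.008]
turn [0.047 0.005 0.058]
(-0.11, 0, 0.05) shift [ 0.054  -0.0348  0.0001]
(-0.11, 0, 0.016) shift [ 0.0879 -0.0328  0.    ]
(-0.08, 0, 0.016) shift [ 0.0877 -0.0314 -0.03  ]
(-0.034, 0, 0.016) shift [ 0.0874 -0.0293 -0.0759]
```

Run:
```python
from workcell import bot
o=bot.get_obs(); print(o["q"].round(1),o["qd"].round(1),o["ee_pos"])
```

```text
[-11.9  -6.6 -12.3  84.5   3.3 180. ] [ 0.3 -1.2  1.4  0.3  0.  -0.2] [ 0.46346348 -0.07876143  0.10184624]
```

Call:
{"op": "apply_moves", "data": {
  "commands": [
    [0,-0.034,0,0.047,0],
    [0,-0.034,0,0.047,0],
    [0,-0.034,0,0.047,0],
    [0,-0.034,0,0.047,0]
  ]
}}

```text
time: 3.15
ee_pos: [0.4641, -0.0749, 0.1045]
tcp_rot: [-85.8, 85.3, 82.0]
wrist_force: [0.3, 0.8, 0.1]
opening: 0.0426
```

Run:
```python
from h import *
from workcell import bot
o=bot.get_obs(); print(o["q"].round(1),o["qd"].round(1),o["ee_pos"])
plan(o,[(-.11,0,.05),(-.11,0,.016)])
```

```text
[-12.3  -6.5 -12.   84.8   4.6 179.9] [ 0.2  0.2 -0.3 -0.1 -0.   0.1] [ 0.46407832 -0.07486521  0.10453297]
R [[0.011, -0.211, -0.977], [0.08, -0.974, 0.212], [-0.997, -0.081, 0.006]]
turn [-3.099 -0.125  0.012]
turn [0.04  0.008 0.081]
(-0.11, 0, 0.05) shift [ 0.0571 -0.0294  0.    ]
(-0.11, 0, 0.016) shift [ 0.091  -0.0267 -0.0002]
```

Joint 6 reached its 180° stop, which cost roll and left a 4.6° tilt. I'll use the equivalent half-turned orientation instead.

Call:
{"op": "apply_moves", "data": {
  "commands": [
    [0,-0.01,0,-0.149,0],
    [0,-0.02,0,-0.298,0],
    [0,-0.03,0,-0.447,0],
    [0,-0.03,0,-0.596,0],
    [0,-0.03,0,-0.745,0],
    [0,-0.03,0,-0.894,0],
    [0,-0.03,0,-1.043,0],
    [0,-0.03,0,-1.192,0],
    [0,-0.03,0,-1.341,0],
    [0,-0.03,0,-1.49,0],
    [0,-0.03,0,-1.55,0],
    [0,-0.03,0,-1.55,0]
  ]
}}

```text
time: 4.35
ee_pos: [0.4704, -0.0456, 0.1072]
tcp_rot: [-174.8, 85.4, 81.8]
wrist_force: [-0.3, 0.0, 0.4]
opening: 0.0428
```

Run:
```python
from h import *
from workcell import bot
o=bot.get_obs(); print(o["q"].round(1),o["ee_pos"])
plan(o,[(-.11,0,.1)])
```

```text
[ -8.6  -6.5 -11.7  84.8   4.6  94.7] [ 0.47042779 -0.04560196  0.10715301]
R [[0.012, 0.973, -0.231], [0.08, -0.231, -0.97], [-0.997, -0.007, -0.081]]
turn [-1.55  -0.07  -0.057]
turn [ 1.59  -0.057  0.07 ]
(-0.11, 0, 0.1) shift [ 0.0075 -0.0004 -0.0034]
```

Call:
{"op": "apply_moves", "data": {
  "commands": [
    [0,0,-0.003,-0.149,0],
    [0,0,-0.003,-0.298,0],
    [0,0,-0.003,-0.447,0],
    [0,0,-0.003,-0.596,0],
    [0,0,-0.003,-0.745,0],
    [0,0,-0.003,-0.894,0],
    [0,0,-0.003,-1.043,0],
    [0,0,-0.003,-1.192,0],
    [0,0,-0.003,-1.341,0],
    [0,0,-0.003,-1.49,0],
    [0,0,-0.003,-1.55,0],
    [0,0,-0.003,-1.55,0]
  ]
}}

```text
time: 5.55
ee_pos: [0.4711, -0.0426, 0.1075]
tcp_rot: [96.4, 85.4, 81.7]
wrist_force: [-0.8, 0.1, -0.0]
opening: 0.043
```

Run:
```python
from h import *
from workcell import bot
o=bot.get_obs(); print(o["q"].round(1),o["ee_pos"])
plan(o,[(-.11,0,.05),(-.11,0,.017),(-.075,0,.017)])
```

```text
[ -8.3  -6.5 -11.7  84.8   4.6   6.4] [ 0.47111079 -0.04264569  0.10750327]
R [[0.012, 0.252, 0.968], [0.08, 0.964, -0.252], [-0.997, 0.08, -0.009]]
turn [-0.002 -0.009 -0.081]
turn [ 3.137 -0.126  0.014]
(-0.11, 0, 0.05) shift [ 0.0574 -0.0037  0.0001]
(-0.11, 0, 0.017) shift [ 0.0903 -0.0063  0.0004]
(-0.075, 0, 0.017) shift [ 0.09   -0.0063  0.0354]
```

Call:
{"op": "apply_moves", "data": {
  "commands": [
    [0.03,-0.002,0,0,0],
    [0.06,-0.004,0,0,0],
    [0.08,-0.006,0,0,0],
    [0.088,-0.006,0,0,0],
    [0.092,-0.006,0,0,0],
    [0.092,-0.006,0,0,0],
    [0.092,-0.006,0.01,0,0],
    [0.092,-0.006,0.02,0,0],
    [0.092,-0.006,0.025,0,0],
    [0.092,-0.006,0.025,0,0]
  ]
}}

```text
time: 6.55
ee_pos: [0.4959, -0.0476, 0.0152]
tcp_rot: [96.1, 85.4, 81.5]
wrist_force: [0.1, 0.7, -0.3]
opening: 0.0429
```

```bash
cat >> h.py <<'E'
def wrist(bot,cams,fn,pts=()):
    o=bot.get_obs(); d=cams.camera("wrist")
    R=Ro.from_euler("xyz",o["tcp_rot"],degrees=True).as_matrix()
    M=np.eye(4);M[:3,:3]=R;M[:3,3]=o["ee_pos"];Wi=np.linalg.inv(M@d["mount"])
    d=dict(d,R=Wi[:3,:3],t=Wi[:3,3]); im=d["frame"].copy()
    for X in pts:
        u=proj(d,jig(J,np.array([X])/1000))[0]
        if abs(u).max()<2000: cv2.circle(im,tuple(int(v) for v in u),4,(0,0,255),1)
    cv2.imwrite(fn,im); return o,d
E
python3 - <<'E'
from h import *
from workcell import bot,cams
o,d=wrist(bot,cams,"pics/w2.png",[(25,-83,12),(25,83,12),(-55,73,10),(-55,-73,10)])
print(o["q"].round(1),o["ee_pos"],o["wrist_force"],bot.get_obs()["time"])
plan(o,[(-.06,0,.015),(-.035,0,.015),(-.03,0,.015)])
E
```

```text
[ -8.4  -1.6 -17.3  74.3   4.6   6.2] [ 0.49585377 -0.04763052  0.01524262] [ 0.10451566  0.67897689 -0.27784533] 6.6
R [[0.012, 0.252, 0.968], [0.08, 0.964, -0.253], [-0.997, 0.08, -0.009]]
turn [-0.002 -0.009 -0.081]
turn [ 3.137 -0.126  0.013]
(-0.06, 0, 0.015) shift [ 0.     -0.0004  0.0244]
(-0.035, 0, 0.015) shift [-0.0002 -0.0003  0.0494]
(-0.03, 0, 0.015) shift [-0.0003 -0.0003  0.0544]
```

View pics/w2.png

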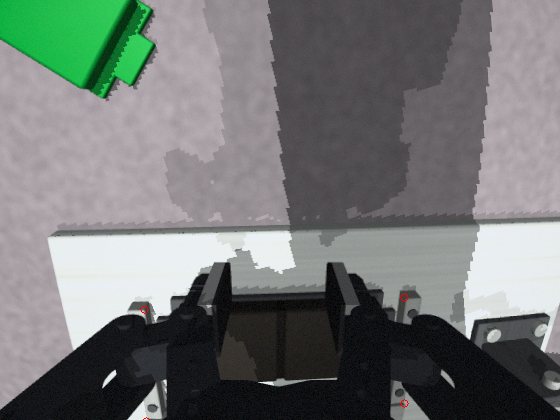

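The wrist camera now looks from the robot side. The fingertips stand at (218,280) and (342,280), centred on the pad (about 280,340) between the rails, so I'll push slowly.

Call:
{"op": "apply_moves", "data": {
  "commands": [
    [0,0,0.006,0,0],
    [0,0,0.012,0,0],
    [0,0,0.018,0,0],
    [0,0,0.024,0,0],
    [0,0,0.03,0,0],
    [0,0,0.036,0,0],
    [0,0,0.04,0,0],
    [0,0,0.042,0,0],
    [0,0,0.042,0,0]
  ]
}}

```text
time: 7.5
ee_pos: [0.536, -0.0582, 0.0146]
tcp_rot: [96.7, 85.4, 82.1]
wrist_force: [-0.1, 0.0, -0.3]
opening: 0.0427
```

Call:
{"op": "apply_moves", "data": {
  "commands": [
    [0,0,0.002,0,0],
    [0,0,0.004,0,0],
    [0,0,0.004,0,0]
  ]
}}

```text
time: 7.8
ee_pos: [0.5401, -0.0592, 0.0146]
tcp_rot: [96.5, 85.4, 81.9]
wrist_force: [-0.2, 0.0, 0.4]
opening: 0.0428
```

Run:
```python
from h import *
from workcell import bot,cams
o=bot.get_obs();print(o["ee_pos"],o["wrist_force"],o["time"])
plan(o,[(-.035,0,.015)])
```

```text
[ 0.54007065 -0.05918834  0.01461348] [-0.15434218  0.02776577  0.42675835] 7.8
R [[0.011, 0.252, 0.968], [0.08, 0.964, -0.252], [-0.997, 0.08, -0.009]]
turn [-0.002 -0.009 -0.08 ]
turn [ 3.137 -0.126  0.014]
(-0.035, 0, 0.015) shift [-0.0004 -0.0003  0.0036]
```

Call:
{"op": "apply_moves", "data": {
  "commands": [
    [0,0,0.002,0,0],
    [0,0,0.003,0,0],
    [0,0,0.004,0,0],
    [0,0,0.004,0,0]
  ]
}}

```text
time: 8.2
ee_pos: [0.544, -0.0603, 0.0146]
tcp_rot: [96.5, 85.4, 81.8]
wrist_force: [0.0, 0.4, -0.2]
opening: 0.0424
```

Call:
{"op": "apply_moves", "data": {
  "commands": [
    [0,0,0.001,0,0],
    [0,0,0.002,0,0],
    [0,0,0.002,0,0]
  ]
}}

```text
time: 8.5
ee_pos: [0.546, -0.0608, 0.0145]
tcp_rot: [96.5, 85.4, 81.9]
wrist_force: [-0.0, 0.2, 0.2]
opening: 0.0428
```

Run:
```python
from h import *
from workcell import bot,cams
d=cams.camera("top"); P=[(25,-83,12),(25,83,12),(-24,-56,18),(-24,56,18),(24,-56,18),(24,56,18)]
im=d["frame"][170:260,205:365]; im=cv2.resize(im,None,fx=5,fy=5,interpolation=cv2.INTER_CUBIC)
for X in P:
    u=(proj(d,jig(J,np.array([X])/1000))[0]-[205,170]+.5)*5; cv2.circle(im,tuple(int(v) for v in u),4,(0,0,255),1)
cv2.imwrite("pics/t2.png",im)
o=bot.get_obs();print(o["ee_pos"],o["wrist_force"],o["time"]); plan(o,[(-.035,0,.015)])
```

```text
[ 0.54599219 -0.06077254  0.01451749] [ 0.24040203 -0.82624768 -0.72044331] 8.55
R [[0.011, 0.252, 0.968], [0.08, 0.964, -0.253], [-0.997, 0.08, -0.009]]
turn [-0.002 -0.009 -0.08 ]
turn [ 3.137 -0.126  0.014]
(-0.035, 0, 0.015) shift [-0.0005 -0.0003 -0.0025]
```

View pics/t2.png

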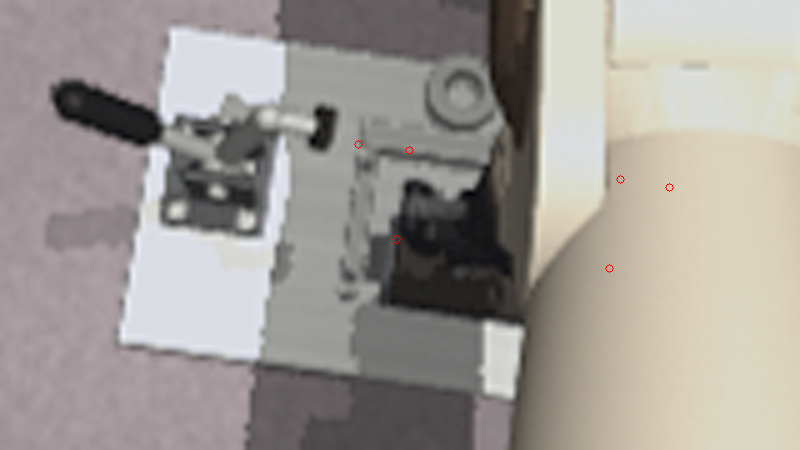

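The top view suggests the pad's left end (about 398,240) has not moved and that the fingers are above it. I'll check from the scene camera.

Run:
```python
from h import *
from workcell import bot,cams
d=cams.camera("scene"); im=d["frame"][150:270,180:340]; im=cv2.resize(im,None,fx=5,fy=5,interpolation=cv2.INTER_CUBIC)
o=bot.get_obs()
for X in [o["ee_pos"],o["ee_pos"]+[.0,0,.015]]+list(jig(J,np.array([(24,-56,18),(24,56,18)])/1000)):
    u=(proj(d,X)[0]-[180,150]+.5)*5; cv2.circle(im,tuple(int(v) for v in u),4,(0,0,255),1)
cv2.imwrite("pics/s2.png",im); print(d["R"].T@-d["t"])
```

```text
[ 1.13907851 -0.14568761  0.78537468]
```

View pics/s2.png

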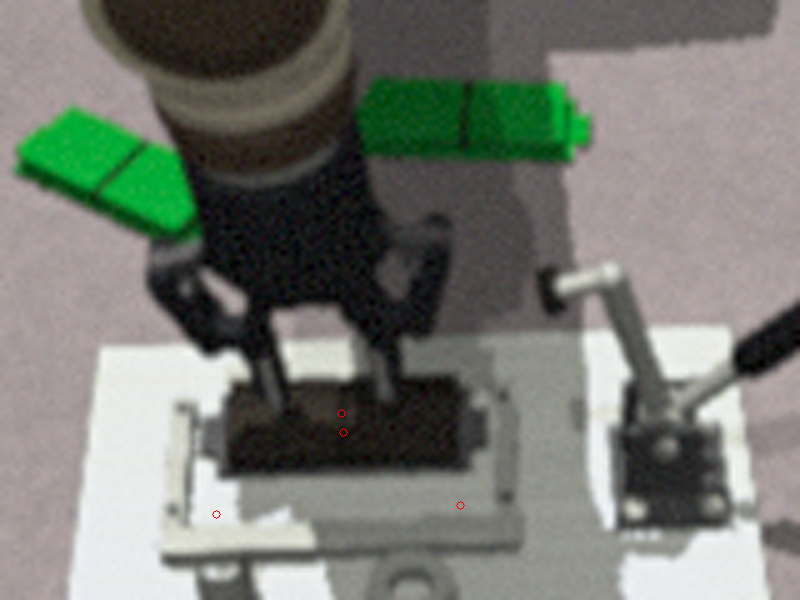

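Confirmed: the tips at (275,400) and (390,395) hover over the undisturbed pad because half-open fingers sit too far back. I'll back off, shut the fingers and push with the closed tips.

Call:
{"op": "apply_moves", "data": {
  "commands": [
    [-0.02,0,0,0,0],
    [-0.03,0.002,-0.02,0,-0.5],
    [-0.03,0.002,-0.04,0,-1],
    [-0.03,0.002,-0.06,0,-1],
    [-0.03,0.002,-0.08,0,-1],
    [-0.03,0.002,-0.08,0,-1],
    [-0.03,0.002,-0.08,0,-1],
    [-0.03,0.002,-0.08,0,-1]
  ]
}}

```text
time: 9.4
ee_pos: [0.4693, -0.0412, 0.0455]
tcp_rot: [96.2, 85.4, 81.5]
wrist_force: [-0.0, 0.1, 0.0]
opening: -0.0003
```

Run:
```python
from h import *
from workcell import bot,cams
d=cams.camera("scene"); im=d["frame"][130:250,180:340]; im=cv2.resize(im,None,fx=5,fy=5,interpolation=cv2.INTER_CUBIC)
o=bot.get_obs(); print(o["ee_pos"],o["opening"],o["time"])
u=(proj(d,o["ee_pos"])[0]-[180,130]+.5)*5; cv2.circle(im,tuple(int(v) for v in u),4,(0,0,255),1)
cv2.imwrite("pics/s3.png",im)
plan(o,[(-.11,0,.04),(-.11,0,.02)])
```

```text
[ 0.46931431 -0.04115913  0.04535159] -0.00016944081507239896 9.45
R [[0.012, 0.253, 0.968], [0.08, 0.964, -0.253], [-0.997, 0.08, -0.009]]
turn [-0.002 -0.009 -0.081]
turn [ 3.137 -0.126  0.014]
(-0.11, 0, 0.04) shift [ 0.0053 -0.0005  0.0017]
(-0.11, 0, 0.02) shift [ 0.0252 -0.0021  0.0019]
```

View pics/s3.png

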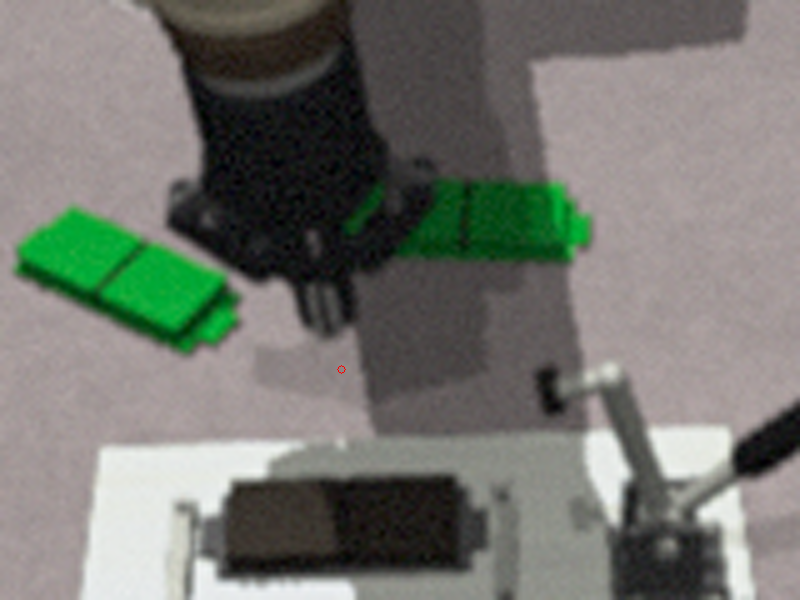

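The shut tips show at (328,335), but the reported TCP projects to (341,370), about 2 cm off. I'll measure the real tip with depth from both cameras.

Run:
```python
from h import *
from workcell import bot,cams
o=bot.get_obs(); E=np.array(o["ee_pos"]); R=Ro.from_euler("xyz",o["tcp_rot"],degrees=True).as_matrix()
for nm in ("scene","top"):
    d=cams.camera(nm); Z=d["depth"].astype(float); v,u=np.mgrid[:420,:560]
    n=cv2.undistortPoints(np.c_[u.ravel(),v.ravel()].astype(float).reshape(-1,1,2),d["camera_matrix"],d["D"])[:,0]
    X=(np.c_[n,np.ones(len(n))]*Z.reshape(-1,1)-d["t"])@d["R"]
    L=(X-E)@R   # tool coords
    m=(Z.ravel()>0)&(abs(L[:,1])<.035)&(abs(L[:,2])<.035)&(X[:,2]>.025)&(L[:,0]>-.05)
    Q=L[m]; print(nm,m.sum(),"tool-x max",np.sort(Q[:,0])[-6:].round(3))
    k=np.argsort(Q[:,0])[-15:]; print("tips tool coords mean",Q[k].mean(0).round(4))
    s=(Q[:,0]>Q[:,0].max()-.03); print("ranges y",Q[s,1].min(),Q[s,1].max(),"z",Q[s,2].min(),Q[s,2].max())
w=cams.camera("wrist"); print("mount",w["mount"].round(4).tolist())
cv2.imwrite("pics/w3.png",w["frame"])
Z=w["depth"]
Kp=cv2.projectPoints((np.linalg.inv(w["mount"])@np.array([0,0,0,1]))[:3][None],np.zeros(3),np.zeros(3),w["camera_matrix"],w["D"])[0].ravel(); print("tcp px",Kp)
v,u=np.mgrid[:420,:560];n=cv2.undistortPoints(np.c_[u.ravel(),v.ravel()].astype(float).reshape(-1,1,2),w["camera_matrix"],w["D"])[:,0]
P=np.c_[np.c_[n,np.ones(len(n))]*Z.reshape(-1,1),np.ones(len(n))]@w["mount"].T
m=(Z.ravel()>0)&(abs(P[:,1])<.025)&(abs(P[:,2])<.03)&(P[:,0]>-.05)&(P[:,0]<.015)
Q=P[m];print("wrist tips x max",np.sort(Q[:,0])[-6:].round(4),"y",Q[:,1].min(),Q[:,1].max(),"z",Q[:,2].min(),Q[:,2].max())
```

```text
scene 47 tool-x max [-0.036 -0.036 -0.035 -0.035 -0.035 -0.031]
tips tool coords mean [-0.0371  0.0019  0.0103]
ranges y -0.012069328193743567 0.013185717557628861 z 0.005559801118035584 0.014018451938838406
top 0 tool-x max []
tips tool coords mean [nan nan nan]<stdin>:11: RuntimeWarning: Mean of empty slice.
  ret = um.true_divide(
Traceback (most recent call last):
ValueError: zero-size array to reduction operation maximum which has no identity
```

Call:
{"op": "apply_moves", "data": {
  "commands": [
    [0.01,-0.001,0.001,0,-1],
    [0.02,-0.002,0.002,0,-1],
    [0.03,-0.002,0.002,0,-1],
    [0.03,-0.002,0.002,0,-1]
  ]
}}

```text
time: 9.95
ee_pos: [0.4696, -0.0409, 0.0129]
tcp_rot: [99.0, 85.4, 84.3]
wrist_force: [0.1, 0.3, -0.7]
opening: 0.0001
```

```bash
cat > tip.py <<'E'
from h import *
from workcell import bot,cams
o=bot.get_obs(); E=np.array(o["ee_pos"]); R=Ro.from_euler("xyz",o["tcp_rot"],degrees=True).as_matrix()
print(o["time"],E.round(4),o["wrist_force"].round(1))
d=cams.camera("scene"); Z=d["depth"].astype(float); v,u=np.mgrid[:420,:560]
n=cv2.undistortPoints(np.c_[u.ravel(),v.ravel()].astype(float).reshape(-1,1,2),d["camera_matrix"],d["D"])[:,0]
X=(np.c_[n,np.ones(len(n))]*Z.reshape(-1,1)-d["t"])@d["R"]
L=(X-E)@R
m=(Z.ravel()>0)&(abs(L[:,1])<.008)&(L[:,2]>-.02)&(L[:,2]<.03)&(L[:,0]>-.08)
for i in np.where(m)[0][::2]: print(v.ravel()[i],u.ravel()[i],L[i].round(3),X[i].round(3))
E
python3 tip.py
```

```text
9.95 [ 0.4696 -0.0409  0.0129] [ 0.1  0.3 -0.7]
188 243 [-0.08  -0.002 -0.009] [ 0.459 -0.047  0.092]
190 243 [-0.079 -0.002 -0.003] [ 0.466 -0.048  0.092]
192 243 [-0.077 -0.002  0.001] [ 0.469 -0.05   0.089]
193 243 [-0.08  -0.002  0.007] [ 0.476 -0.051  0.092]
194 244 [-0.069 -0.001  0.001] [ 0.47  -0.048  0.082]
195 242 [-0.078 -0.004  0.012] [ 0.479 -0.054  0.09 ]
195 244 [-0.07  -0.001  0.005] [ 0.474 -0.049  0.083]
195 246 [-0.076  0.005  0.011] [ 0.481 -0.045  0.089]
196 241 [-0.076 -0.007  0.013] [ 0.48  -0.057  0.088]
196 243 [-0.077 -0.002  0.015] [ 0.483 -0.053  0.089]
196 245 [-0.069  0.002  0.008] [ 0.477 -0.047  0.082]
196 247 [-0.073  0.007  0.012] [ 0.483 -0.043  0.086]
197 242 [-0.074 -0.005  0.014] [ 0.482 -0.055  0.086]
197 244 [-0.068 -0.001  0.01 ] [ 0.479 -0.05   0.081]
197 246 [-0.068  0.004  0.01 ] [ 0.48  -0.045  0.08 ]
198 242 [-0.064 -0.007  0.009] [ 0.476 -0.055  0.076]
198 244 [-0.066 -0.001  0.011] [ 0.48  -0.05   0.079]
198 246 [-0.066  0.004  0.012] [ 0.481 -0.046  0.079]
198 248 [-0.062  0.008  0.009] [ 0.479 -0.041  0.075]
199 243 [-0.061 -0.005  0.
[... 2594 characters left out ...]
7 -0.04   0.001]
217 252 [0.013 0.006 0.007] [ 0.478 -0.035  0.   ]
218 247 [ 0.003 -0.005  0.017] [ 0.485 -0.05   0.009]
218 249 [0.004 0.    0.017] [ 0.486 -0.045  0.009]
218 251 [0.    0.006 0.02 ] [ 0.491 -0.04   0.013]
219 246 [-0.002 -0.006  0.024] [ 0.491 -0.053  0.014]
219 248 [ 0.001 -0.002  0.022] [ 0.491 -0.048  0.012]
219 250 [0.    0.003 0.023] [ 0.493 -0.044  0.013]
220 246 [ 0.    -0.007  0.026] [ 0.493 -0.054  0.012]
220 248 [ 0.004 -0.002  0.023] [ 0.492 -0.049  0.009]
220 250 [-0.001  0.004  0.027] [ 0.497 -0.044  0.013]
221 246 [ 0.002 -0.007  0.028] [ 0.495 -0.054  0.01 ]
221 249 [0.    0.001 0.03 ] [ 0.498 -0.047  0.012]
221 251 [0.004 0.006 0.027] [ 0.498 -0.042  0.009]
```

Depth puts the real tip 32 mm behind the reported TCP along the tool, at z of about 0.045. I'll allow for that: the descent goes to reported z of about -0.012, watching the force.

Call:
{"op": "apply_moves", "data": {
  "commands": [
    [0.008,0,0,0,-1],
    [0.016,-0.001,0,0,-1],
    [0.022,-0.002,0,0,-1],
    [0.025,-0.002,0,0,-1],
    [0.025,-0.002,0,0,-1]
  ]
}}

```text
time: 10.5
ee_pos: [0.4695, -0.0409, -0.0117]
tcp_rot: [98.8, 85.4, 84.1]
wrist_force: [0.1, 0.9, 0.9]
opening: 0.0003
```

```bash
python3 tip.py | awk '{print}' | sed -n '1p;/^2[01][0-9]/p' | head -40
python3 - <<'E'
from h import *
from workcell import bot
plan(bot.get_obs(),[(-.071,0,-.013),(-.036,0,-.013)])
E
```

```text
10.5 [ 0.4695 -0.0409 -0.0117] [0.1 0.9 0.9]
200 244 [-0.078 -0.002  0.006] [ 0.474 -0.05   0.066]
201 244 [-0.078 -0.002  0.009] [ 0.477 -0.051  0.066]
202 242 [-0.076 -0.007  0.01 ] [ 0.477 -0.056  0.063]
202 244 [-0.077 -0.002  0.011] [ 0.479 -0.052  0.064]
202 246 [-0.078  0.004  0.013] [ 0.483 -0.047  0.066]
203 242 [-0.077 -0.006  0.014] [ 0.481 -0.057  0.064]
203 244 [-0.077 -0.002  0.015] [ 0.483 -0.052  0.064]
203 246 [-0.068  0.002  0.007] [ 0.476 -0.046  0.056]
203 248 [-0.074  0.008  0.013] [ 0.484 -0.043  0.062]
204 243 [-0.072 -0.005  0.014] [ 0.481 -0.055  0.06 ]
204 245 [-0.069 -0.     0.012] [ 0.48  -0.05   0.057]
204 247 [-0.067  0.004  0.01 ] [ 0.48  -0.045  0.055]
205 243 [-0.065 -0.006  0.011] [ 0.478 -0.055  0.053]
205 245 [-0.066 -0.001  0.012] [ 0.48  -0.05   0.054]
205 247 [-0.067  0.004  0.013] [ 0.483 -0.045  0.055]
205 249 [-0.057  0.007  0.005] [ 0.476 -0.039  0.045]
206 245 [-0.064 -0.001  0.013] [ 0.481 -0.051  0.051]
206 247 [-0.062  0.003  0.012] [ 0.482 -0.046  0.05 ]
206 249 [-0.055  0.007  0.007] [ 0.477 -0.04   0.044]
207 244 [-0.059 -0.005  0.012
[... 583 characters left out ...]
.001  0.01 ] [ 0.479 -0.046  0.033]
210 249 [-0.047  0.006  0.012] [ 0.483 -0.042  0.035]
211 244 [-0.041 -0.008  0.009] [ 0.476 -0.054  0.028]
211 246 [-0.045 -0.002  0.014] [ 0.482 -0.05   0.033]
211 248 [-0.044  0.003  0.013] [ 0.482 -0.045  0.032]
211 250 [-0.04   0.008  0.01 ] [ 0.481 -0.039  0.029]
212 245 [-0.038 -0.005  0.01 ] [ 0.478 -0.052  0.026]
212 247 [-0.037 -0.     0.01 ] [ 0.479 -0.047  0.025]
212 249 [-0.038  0.005  0.012] [ 0.482 -0.042  0.027]
R [[0.009, 0.253, 0.967], [0.08, 0.964, -0.253], [-0.997, 0.08, -0.012]]
turn [-0.002 -0.012 -0.08 ]
turn [ 3.137 -0.126  0.018]
(-0.071, 0, -0.013) shift [ 0.0012 -0.0004  0.0404]
(-0.036, 0, -0.013) shift [ 0.0008 -0.0003  0.0754]
```

Call:
{"op": "apply_moves", "data": {
  "commands": [
    [0.001,0,0.015,0,-1],
    [0.001,0,0.03,0,-1],
    [0.001,0,0.037,0,-1],
    [0.001,0,0.042,0,-1],
    [0.001,0,0.047,0,-1],
    [0.001,0,0.052,0,-1],
    [0.001,0,0.057,0,-1],
    [0.001,0,0.062,0,-1],
    [0.001,0,0.066,0,-1],
    [0.001,0,0.069,0,-1]
  ]
}}

```text
time: 11.55
ee_pos: [0.5368, -0.0583, -0.0131]
tcp_rot: [98.4, 85.4, 83.8]
wrist_force: [-3.6, 0.9, 2.8]
opening: -0.0003
```

Call:
{"op": "apply_moves", "data": {
  "commands": [
    [0,0,0.002,0,-1],
    [0,0,0.003,0,-1]
  ]
}}

```text
time: 11.75
ee_pos: [0.5398, -0.0591, -0.0132]
tcp_rot: [98.5, 85.4, 83.9]
wrist_force: [-2.8, 1.6, 2.7]
opening: -0.0001
```

Call:
{"op": "apply_moves", "data": {
  "commands": [
    [0,0,0.002,0,-1],
    [0,0,0.003,0,-1]
  ]
}}

```text
time: 11.95
ee_pos: [0.5428, -0.0599, -0.0133]
tcp_rot: [98.6, 85.3, 83.9]
wrist_force: [-4.6, 2.0, 3.0]
opening: 0.0002
```

```bash
cat > sc.py <<'E'
import sys
from h import *
from workcell import bot,cams
d=cams.camera("scene"); im=d["frame"][170:270,190:350]; im=cv2.resize(im,None,fx=5,fy=5,interpolation=cv2.INTER_CUBIC)
o=bot.get_obs(); print(o["time"],o["ee_pos"],o["wrist_force"])
for X in jig(J,np.array([(24,-56,18),(24,56,18),(-24,-56,18),(-24,56,18)])/1000):
    u=(proj(d,X)[0]-[190,170]+.5)*5; cv2.circle(im,tuple(int(v) for v in u),4,(0,0,255),1)
cv2.imwrite(sys.argv[1],im); plan(o,[(-.036,0,-.013)])
E
python3 sc.py pics/s4.png
```

```text
12.0 [ 0.54278536 -0.05983901 -0.0132707 ] [-2.71308225  1.07975148  1.64794814]
R [[0.009, 0.253, 0.968], [0.081, 0.964, -0.253], [-0.997, 0.08, -0.012]]
turn [-0.002 -0.012 -0.08 ]
turn [ 3.137 -0.126  0.019]
(-0.036, 0, -0.013) shift [-0.0003 -0.0004 -0.0001]
```

View pics/s4.png

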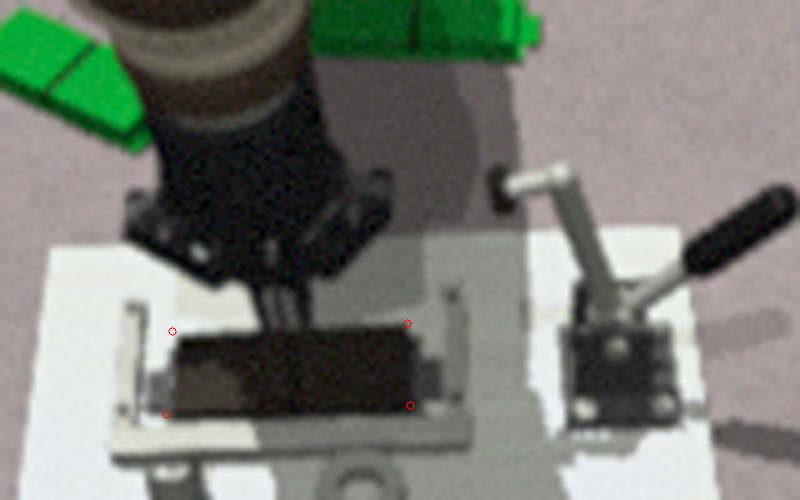

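The pad slides and is almost at the fence, with its front edge (175,337)–(410,325) on the predicted home marks. The force is friction only, so I'll push on until it rises.

Call:
{"op": "apply_moves", "data": {
  "commands": [
    [0,0,0.001,0,-1],
    [0,0,0.002,0,-1]
  ]
}}

```text
time: 12.2
ee_pos: [0.5436, -0.0596, -0.0133]
tcp_rot: [100.2, 85.3, 85.5]
wrist_force: [-11.9, 5.0, 8.8]
opening: -0.0
```

Call:
{"op": "apply_moves", "data": {
  "commands": [
    [0,0,0.001,0,-1],
    [0,0,0.002,0,-1]
  ]
}}

```text
time: 12.4
ee_pos: [0.5435, -0.0595, -0.0133]
tcp_rot: [102.8, 85.2, 88.2]
wrist_force: [-17.1, 4.6, 12.5]
opening: -0.0002
```

Call:
{"op": "apply_moves", "data": {
  "commands": [
    [0,0,0.001,0,-1],
    [0,0,0.002,0,-1]
  ]
}}

```text
time: 12.6
ee_pos: [0.5434, -0.0595, -0.0134]
tcp_rot: [105.5, 85.2, 90.9]
wrist_force: [-18.4, 4.3, 13.2]
opening: -0.0003
```

It's seated: the force rose to about 23 N with no further travel. I'll back off and lift.

Call:
{"op": "apply_moves", "data": {
  "commands": [
    [0,0,0,0,-1],
    [0,0,-0.005,0,-1],
    [0,0,-0.03,0,-1],
    [-0.03,0,-0.05,0,-1],
    [-0.08,0,-0.07,0,-1],
    [-0.13,0.01,-0.08,0,-1],
    [-0.18,0.02,-0.08,0,-1],
    [-0.22,0.05,-0.08,0,-1],
    [-0.22,0.09,-0.08,0,-1],
    [-0.22,0.14,-0.08,0,-1],
    [-0.22,0.18,-0.08,0,-1],
    [-0.22,0.18,-0.08,0,-1]
  ]
}}

```text
time: 13.8
ee_pos: [0.5127, 0.1194, 0.2222]
tcp_rot: [104.6, 85.1, 90.2]
wrist_force: [-0.5, -0.7, 0.2]
opening: -0.0003
```

Run:
```python
from h import *
from workcell import bot,cams
o=bot.get_obs();print(o["q"].round(1)); plan(o,[(0,.27,.2),(0,.27,.1)])
T=cams.camera("top");S=cams.camera("scene")
P=jig(J,np.array([(24,-56,18),(24,56,18),(-24,-56,18),(-24,56,18),(25,-73,0),(25,73,0)])/1000)
out=[]
for d,(x0,y0) in ((T,(205,170)),(S,(190,185))):
    im=cv2.resize(d["frame"][y0:y0+70,x0:x0+150],None,fx=5,fy=5,interpolation=cv2.INTER_CUBIC)[:300]
    for X in P:
        u=(proj(d,X)[0]-[x0,y0]+.5)*5; cv2.circle(im,tuple(int(v) for v in u),3,(0,0,255),1)
    out.append(im)
cv2.imwrite("pics/c5.png",np.vstack(out))
```

```text
[10.2  1.2  8.4 96.4  4.8 24.7]
R [[-0.0, 0.249, 0.969], [0.085, 0.965, -0.248], [-0.996, 0.082, -0.022]]
turn [ 0.002 -0.022 -0.083]
turn [-3.137  0.13  -0.034]
(0, 0.27, 0.2) shift [0.0283 0.1013 0.1107]
(0, 0.27, 0.1) shift [0.1279 0.093  0.1128]
```

View pics/c5.png

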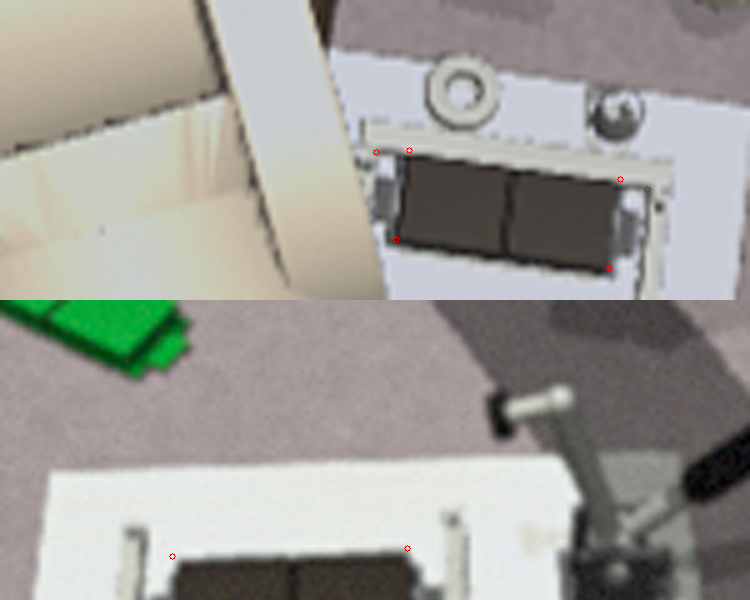

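Top half: the pad's back edge (405,155)–(620,185) lies square along the fence, and the front corners match the home marks. The clamp is still open. Next is the handle, approached from outside.

Call:
{"op": "apply_moves", "data": {
  "commands": [
    [0,0.03,0.02,0,-1],
    [0,0.06,0.05,0,-1],
    [0.01,0.09,0.08,0,-1],
    [0.02,0.1,0.11,0,-1],
    [0.028,0.101,0.111,0,-1],
    [0.028,0.101,0.111,0,-1]
  ]
}}

```text
time: 14.5
ee_pos: [0.6445, 0.187, 0.1975]
tcp_rot: [107.7, 85.2, 93.0]
wrist_force: [0.4, -0.6, -0.4]
opening: -0.0002
```

Run:
```python
from h import *
from workcell import bot,cams
o=bot.get_obs();print(o["q"].round(1),o["ee_pos"]); plan(o,[(0,.27,.15),(0,.27,.095)])
```

```text
[14.  21.5 29.3 96.8  4.7 28.6] [0.64452542 0.18703156 0.19748566]
R [[-0.004, 0.253, 0.968], [0.083, 0.964, -0.251], [-0.997, 0.079, -0.025]]
turn [-0.002 -0.025 -0.079]
turn [ 3.137 -0.125  0.04 ]
(0, 0.27, 0.15) shift [0.0477 0.0013 0.0004]
(0, 0.27, 0.095) shift [ 0.1026 -0.003   0.0018]
```

Call:
{"op": "apply_moves", "data": {
  "commands": [
    [0.02,0,0,0,-1],
    [0.045,0,0,0,-1],
    [0.07,0,0.001,0,-1],
    [0.09,-0.001,0.002,0,-1],
    [0.101,-0.001,0.002,0,-1],
    [0.101,-0.001,0.002,0,-1]
  ]
}}

```text
time: 15.1
ee_pos: [0.6447, 0.1931, 0.0965]
tcp_rot: [108.3, 85.2, 93.7]
wrist_force: [1.4, -1.1, -0.4]
opening: 0.0004
```

Run:
```python
from h import *
from workcell import bot,cams
d=cams.camera("scene"); x0,y0=240,150
im=cv2.resize(d["frame"][y0:y0+100,x0:x0+150],None,fx=5,fy=5,interpolation=cv2.INTER_CUBIC)
o=bot.get_obs();print(o["q"].round(1),o["ee_pos"],o["wrist_force"]); plan(o,[(0,.2,.1),(0,.15,.108)])
cv2.imwrite("pics/s6.png",im)
```

```text
[14.5 20.2 16.5 85.3  4.7 29.2] [0.64536378 0.19338796 0.0977722 ] [0.11048448 0.18072936 0.97486985]
R [[-0.004, 0.253, 0.967], [0.083, 0.964, -0.252], [-0.997, 0.08, -0.025]]
turn [-0.002 -0.025 -0.08 ]
turn [ 3.137 -0.125  0.039]
(0, 0.2, 0.1) shift [-0.0079 -0.0708  0.0001]
(0, 0.15, 0.108) shift [-1.98e-02 -1.20e-01 -1.00e-04]
```

View pics/s6.png

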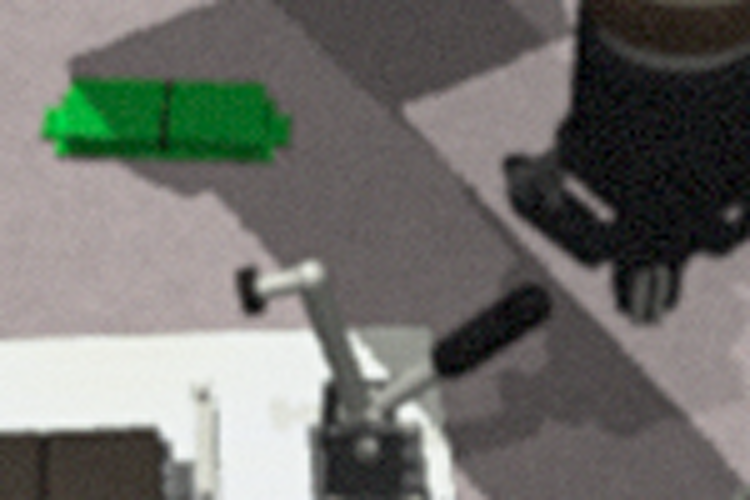

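The shut fingertips (640,310) are outside the handle end (535,300), at matching height and depth, so I'll push over.

Call:
{"op": "apply_moves", "data": {
  "commands": [
    [-0.001,-0.01,0,0,-1],
    [-0.002,-0.02,0,0,-1],
    [-0.004,-0.03,0,0,-1],
    [-0.006,-0.04,0,0,-1],
    [-0.008,-0.05,0,0,-1],
    [-0.01,-0.06,0,0,-1],
    [-0.012,-0.07,0,0,-1],
    [-0.014,-0.08,0,0,-1]
  ]
}}

```text
time: 15.95
ee_pos: [0.6299, 0.126, 0.1232]
tcp_rot: [93.8, 83.8, 79.7]
wrist_force: [-19.1, 45.7, 93.1]
opening: -0.0003
```

Call:
{"op": "apply_moves", "data": {
  "commands": [
    [-0.003,-0.008,0,0,-1],
    [-0.005,-0.016,0,0,-1],
    [-0.007,-0.024,0,0,-1]
  ]
}}

```text
time: 16.25
ee_pos: [0.6238, 0.1012, 0.1285]
tcp_rot: [93.2, 83.8, 79.0]
wrist_force: [-1.0, -0.4, -0.6]
opening: -0.0003
```

Run:
```python
from h import *
from workcell import bot,cams
d=cams.camera("scene"); x0,y0=220,150
im=cv2.resize(d["frame"][y0:y0+100,x0:x0+150],None,fx=5,fy=5,interpolation=cv2.INTER_CUBIC)
o=bot.get_obs();print(o["q"].round(1),o["ee_pos"],o["wrist_force"]); plan(o,[(0,.15,.108),(0,.22,.12)])
cv2.imwrite("pics/s7.png",im)
```

```text
[ 6.2 13.3 11.2 86.1  5.9 20.5] [0.62332167 0.09989763 0.12756399] [ 0.68804543 -0.76407175 -0.1563238 ]
R [[0.019, 0.245, 0.969], [0.106, 0.964, -0.246], [-0.994, 0.107, -0.008]]
turn [ 0.005 -0.008 -0.107]
turn [-3.132  0.168 -0.012]
(0, 0.15, 0.108) shift [ 0.0168 -0.0272 -0.002 ]
(0, 0.22, 0.12) shift [ 0.0123  0.0437 -0.0018]
```

View pics/s7.png

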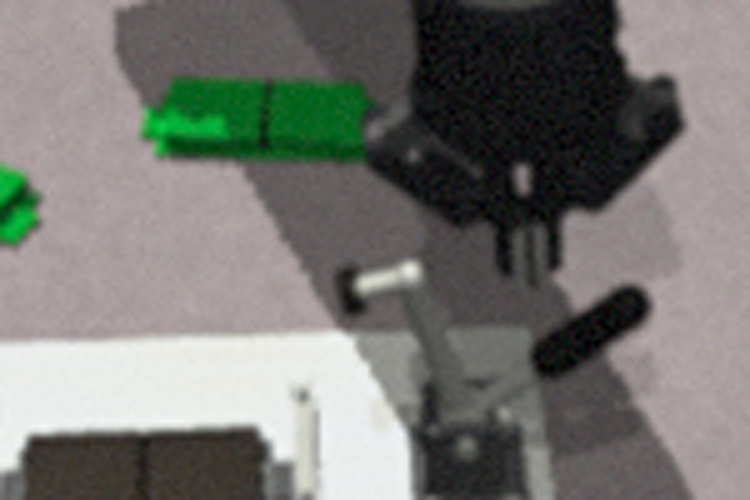

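The fingertip rode up over the handle's end (force peaked near 105 N). The handle at (635,300) is unchanged and the clamp is still open. I'll go back outside and come in lower, after measuring the tip height.

```bash
cat > tip2.py <<'E'
from h import *
from workcell import bot,cams
o=bot.get_obs(); E=np.array(o["ee_pos"]); R=Ro.from_euler("xyz",o["tcp_rot"],degrees=True).as_matrix()
d=cams.camera("scene"); Z=d["depth"].astype(float); v,u=np.mgrid[:420,:560]
n=cv2.undistortPoints(np.c_[u.ravel(),v.ravel()].astype(float).reshape(-1,1,2),d["camera_matrix"],d["D"])[:,0]
X=(np.c_[n,np.ones(len(n))]*Z.reshape(-1,1)-d["t"])@d["R"]; L=(X-E)@R
c,s=np.cos(J[2]),np.sin(J[2]); G=(X[:,:2]-J[:2])@np.array([[c,s],[-s,c]]).T
ok=Z.ravel()>0
m=ok&(abs(L[:,1])<.02)&(L[:,2]>-.015)&(L[:,2]<.02)&(L[:,0]>-.07)&(X[:,2]>.08)
k=np.where(m)[0]
if len(k): k=k[np.argsort(X[k,2])[:8]]; print("finger low: z",X[k,2].round(3),"tool",L[k].mean(0).round(3),"jig",G[k].mean(0).round(3))
c2,s2=np.cos(J[2]),np.sin(J[2])
m=ok&(abs(G[:,0])<.02)&(G[:,1]>.17)&(G[:,1]<.25)&(X[:,2]>.1)&(X[:,2]<.16)
print("handle px n",m.sum(), "y max",np.sort(G[m,1])[-4:].round(3),"z max",np.sort(X[m,2])[-4:].round(3), "x range",G[m,0].min().round(3),G[m,0].max().round(3))
E
python3 tip2.py
python3 - <<'E'
from h import *
from workcell import bot
o=bot.get_obs(); plan(o,[(0,.178,.17),(0,.285,.17),(0,.285,.085)])
E
```

```text
finger low: z [0.081 0.081 0.081 0.082 0.082 0.083 0.083 0.083] tool [ 0.044 -0.013  0.002] jig [0.004 0.168]
handle px n 231 y max [0.226 0.227 0.228 0.229] z max [0.143 0.143 0.144 0.144] x range -0.005 0.013
R [[0.018, 0.246, 0.969], [0.106, 0.963, -0.246], [-0.994, 0.107, -0.009]]
turn [ 0.004 -0.009 -0.107]
turn [-3.133  0.168 -0.014]
(0, 0.178, 0.17) shift [-0.0426  0.0069 -0.0023]
(0, 0.285, 0.17) shift [-0.0312  0.1133 -0.0018]
(0, 0.285, 0.085) shift [ 0.0533  0.1042 -0.0011]
```

Call:
{"op": "apply_moves", "data": {
  "commands": [
    [-0.03,0,-0.002,0,-1],
    [-0.045,0.01,-0.002,0,-1],
    [-0.045,0.045,-0.002,0,-1],
    [-0.04,0.08,-0.002,0,-1],
    [-0.031,0.113,-0.002,0,-1],
    [-0.01,0.113,-0.002,0,-1],
    [0.02,0.11,-0.001,0,-1],
    [0.045,0.106,-0.001,0,-1],
    [0.053,0.104,-0.001,0,-1],
    [0.053,0.104,-0.001,0,-1]
  ]
}}

```text
time: 17.35
ee_pos: [0.6478, 0.2057, 0.0831]
tcp_rot: [96.6, 83.9, 82.2]
wrist_force: [-0.3, 1.0, -0.1]
opening: 0.0001
```

```bash
python3 tip2.py
python3 - <<'E'
from h import *
from workcell import bot
o=bot.get_obs(); print(o["time"],o["ee_pos"],o["wrist_force"]); plan(o,[(0,.285,.085),(0.003,.25,.085),(0.003,.2,.1),(0.003,.15,.108)])
E
```

```text
finger low: z [0.115 0.117 0.118 0.118 0.119 0.119 0.12  0.12 ] tool [-0.036 -0.001  0.011] jig [0.01  0.279]
handle px n 230 y max [0.228 0.228 0.247 0.249] z max [0.144 0.144 0.159 0.16 ] x range -0.005 0.014
17.4 [0.64868059 0.20599802 0.08493984] [ 0.31268598 -0.41928098  0.76933564]
R [[0.017, 0.246, 0.969], [0.106, 0.963, -0.247], [-0.994, 0.106, -0.01]]
turn [ 0.004 -0.01  -0.107]
turn [-3.133  0.167 -0.016]
(0, 0.285, 0.085) shift [ 0.      0.0007 -0.    ]
(0.003, 0.25, 0.085) shift [-0.0037 -0.0341  0.0028]
(0.003, 0.2, 0.1) shift [-0.024  -0.0822  0.0025]
(0.003, 0.15, 0.108) shift [-0.0372 -0.1311  0.0022]
```

Call:
{"op": "apply_moves", "data": {
  "commands": [
    [0,-0.008,0.001,0,-1],
    [-0.001,-0.016,0.002,0,-1],
    [-0.002,-0.024,0.003,0,-1],
    [-0.004,-0.032,0.003,0,-1],
    [-0.004,-0.038,0.003,0,-1],
    [-0.005,-0.043,0.003,0,-1],
    [-0.006,-0.048,0.003,0,-1]
  ]
}}

```text
time: 18.1
ee_pos: [0.6416, 0.1634, 0.0904]
tcp_rot: [92.6, 83.2, 78.5]
wrist_force: [0.2, 30.7, 24.1]
opening: 0.0
```

```bash
python3 tip2.py
python3 - <<'E'
from h import *
from workcell import bot
o=bot.get_obs(); print(o["time"],o["ee_pos"],o["wrist_force"]); plan(o,[(0.003,.236,.088),(0.003,.2,.1),(0.003,.15,.108)])
E
```

```text
finger low: z [0.124 0.127 0.127 0.127 0.128 0.128 0.128 0.128] tool [-0.037 -0.001  0.012] jig [0.016 0.236]
handle px n 349 y max [0.249 0.249 0.25  0.25 ] z max [0.159 0.159 0.16  0.16 ] x range -0.005 0.017
18.15 [0.64147179 0.16295714 0.09100573] [-0.05461758 21.60141075 15.57595714]
R [[0.024, 0.242, 0.97], [0.116, 0.963, -0.243], [-0.993, 0.119, -0.005]]
turn [ 0.007 -0.005 -0.119]
turn [-3.129  0.186 -0.009]
(0.003, 0.236, 0.088) shift [ 0.0024 -0.0051 -0.0008]
(0.003, 0.2, 0.1) shift [-0.0138 -0.0394 -0.0012]
(0.003, 0.15, 0.108) shift [-0.0276 -0.0881 -0.0016]
```

The handle end has to travel inward and up along an arc, and a level push jams by friction. I'll follow the arc instead.

Call:
{"op": "apply_moves", "data": {
  "commands": [
    [-0.005,-0.005,0,0,-1],
    [-0.011,-0.01,0,0,-1],
    [-0.016,-0.016,0,0,-1],
    [-0.02,-0.022,0,0,-1]
  ]
}}

```text
time: 18.55
ee_pos: [0.6366, 0.1429, 0.1124]
tcp_rot: [90.7, 82.7, 76.7]
wrist_force: [-2.7, 15.8, 18.7]
opening: 0.0001
```

```bash
python3 tip2.py
python3 - <<'E'
from h import *
from workcell import bot
o=bot.get_obs(); print(o["time"],o["ee_pos"],o["wrist_force"]); plan(o,[(0.003,.21,.11),(0.003,.15,.11)])
E
```

```text
finger low: z [0.14  0.145 0.146 0.146 0.147 0.147 0.147 0.147] tool [-0.034 -0.004  0.009] jig [0.014 0.212]
handle px n 246 y max [0.227 0.227 0.228 0.228] z max [0.16 0.16 0.16 0.16] x range -0.005 0.017
18.6 [0.63710077 0.14157336 0.11309394] [ 0.90288924 11.12458929 15.38531501]
R [[0.031, 0.24, 0.97], [0.122, 0.963, -0.242], [-0.992, 0.126, 0.0]]
turn [ 0.009 -0.    -0.126]
turn [-3.126e+00  1.980e-01 -1.000e-03]
(0.003, 0.21, 0.11) shift [ 0.0019 -0.0093 -0.002 ]
(0.003, 0.15, 0.11) shift [-0.0056 -0.0688 -0.0026]
```

```bash
cat >> tip2.py <<'E'
for n_ in ("clamp_foot","handle_tip"): print(n_,[(np.round(r["rect"]),round(r["confidence"],2)) for r in cams.spot_in(n_,"scene")][:2])
m=ok&(abs(G[:,0]-.003)<.012)&(G[:,1]>.0)&(G[:,1]<.25)&(X[:,2]>.075)&(X[:,2]<.2)
for y in np.arange(.03,.25,.01):
    q=m&(abs(G[:,1]-y)<.005)
    if q.sum(): print(round(y,2),q.sum(),"z",X[q,2].min().round(3),np.median(X[q,2]).round(3),X[q,2].max().round(3))
E
python3 tip2.py
```

```text
finger low: z [0.145 0.147 0.147 0.147 0.148 0.148 0.149 0.149] tool [-0.035 -0.006  0.009] jig [0.014 0.208]
handle px n 240 y max [0.225 0.226 0.227 0.227] z max [0.16 0.16 0.16 0.16] x range -0.005 0.019
clamp_foot []
handle_tip [(array([276., 202., 340., 236.]), 0.63)]
0.07 34 z 0.129 0.136 0.14
0.08 40 z 0.123 0.135 0.142
0.09 29 z 0.134 0.143 0.151
0.1 37 z 0.122 0.142 0.152
0.11 44 z 0.109 0.127 0.142
0.12 36 z 0.097 0.114 0.125
0.13 42 z 0.082 0.097 0.113
0.14 31 z 0.076 0.082 0.096
0.15 10 z 0.075 0.076 0.081
0.16 41 z 0.075 0.088 0.115
0.17 64 z 0.085 0.116 0.135
0.18 92 z 0.106 0.138 0.198
0.19 102 z 0.125 0.158 0.198
0.2 51 z 0.145 0.159 0.186
0.21 42 z 0.15 0.182 0.199
0.22 22 z 0.152 0.168 0.178
0.23 21 z 0.153 0.192 0.2
```

The handle profile is now steep (lean of about 0.38 rad) and the detection box has shifted inward, so the arc push works. I'll carry on.

Call:
{"op": "apply_moves", "data": {
  "commands": [
    [-0.002,-0.006,0,0,-1],
    [-0.004,-0.012,0,0,-1],
    [-0.006,-0.018,0,0,-1],
    [-0.007,-0.024,0,0,-1]
  ]
}}

```text
time: 19.15
ee_pos: [0.6335, 0.1199, 0.1211]
tcp_rot: [86.9, 82.4, 73.0]
wrist_force: [2.6, 3.7, 4.4]
opening: 0.0001
```

```bash
python3 tip2.py
python3 - <<'E'
from h import *
from workcell import bot
o=bot.get_obs(); print(o["time"],o["ee_pos"],o["wrist_force"]); plan(o,[(0.003,.15,.113)])
E
```

```text
finger low: z [0.144 0.145 0.151 0.152 0.153 0.155 0.155 0.155] tool [-0.032 -0.011  0.005] jig [0.012 0.182]
handle px n 38 y max [0.196 0.198 0.198 0.201] z max [0.159 0.159 0.159 0.16 ] x range 0.004 0.019
clamp_foot [(array([268., 215., 281., 227.]), 0.42), (array([179., 288., 215., 326.]), 0.34)]
handle_tip [(array([271., 203., 328., 234.]), 0.89)]
0.05 11 z 0.112 0.114 0.119
0.06 47 z 0.103 0.114 0.124
0.07 32 z 0.103 0.123 0.134
0.08 35 z 0.116 0.13 0.136
0.09 37 z 0.108 0.121 0.129
0.1 29 z 0.099 0.112 0.12
0.11 36 z 0.09 0.102 0.111
0.12 29 z 0.081 0.093 0.102
0.13 28 z 0.075 0.084 0.092
0.14 17 z 0.075 0.078 0.083
0.15 37 z 0.077 0.096 0.134
0.16 119 z 0.077 0.131 0.165
0.17 92 z 0.114 0.159 0.198
0.18 39 z 0.144 0.166 0.182
0.19 18 z 0.151 0.189 0.2
0.2 26 z 0.159 0.174 0.198
0.21 2 z 0.195 0.196 0.198
19.3 [0.63186428 0.11803889 0.11768044] [0.61060757 1.18387751 1.51773327]
R [[0.033, 0.24, 0.97], [0.123, 0.962, -0.242], [-0.992, 0.127, 0.002]]
turn [ 0.009  0.002 -0.128]
turn [-3.126e+00  2.000e-01  3.000e-03]
(0.003, 0.15, 0.113) shift [-0.0011 -0.0451 -0.0032]
```

Call:
{"op": "apply_moves", "data": {
  "commands": [
    [-0.001,-0.008,0,0,-1],
    [-0.002,-0.016,0,0,-1],
    [-0.003,-0.024,0,0,-1],
    [-0.004,-0.032,0,0,-1],
    [-0.005,-0.04,0,0,-1],
    [-0.005,-0.04,0,0,-1],
    [-0.005,-0.04,0,0,-1]
  ]
}}

```text
time: 20.0
ee_pos: [0.6221, 0.0786, 0.1176]
tcp_rot: [88.9, 82.7, 74.9]
wrist_force: [-0.0, -0.4, -0.0]
opening: -0.0001
```

```bash
python3 tip2.py
python3 - <<'E'
from h import *
from workcell import bot
o=bot.get_obs(); print(o["time"],o["ee_pos"],o["wrist_force"]); plan(o,[(0.003,.15,.113),(0,.2,.2)])
E
```

```text
finger low: z [0.08  0.081 0.082 0.083 0.084 0.086 0.086 0.086] tool [ 0.032 -0.017 -0.002] jig [0.004 0.141]
20.05 [0.62215204 0.07890515 0.1175426 ] [ 0.06201044  0.18549677 -0.37606187]
R [[0.033, 0.24, 0.97], [0.123, 0.962, -0.242], [-0.992, 0.127, 0.002]]
turn [ 0.009  0.002 -0.128]
turn [-3.126e+00  2.000e-01  3.000e-03]
(0.003, 0.15, 0.113) shift [ 0.0039 -0.0051 -0.0032]
(0, 0.2, 0.2) shift [-0.076   0.0556 -0.0056]Traceback (most recent call last):
  File "tip2.py", line 14, in <module>
    print("handle px n",m.sum(), "y max",np.sort(G[m,1])[-4:].round(3),"z max",np.sort(X[m,2])[-4:].round(3), "x range",G[m,0].min().round(3),G[m,0].max().round(3))
                                                                                                                        ~~~~~~~~~~^^
    return umr_minimum(a, axis, None, out, keepdims, initial, where)
ValueError: zero-size array to reduction operation minimum which has no identity
```

It appears to have snapped (no force). I'll withdraw upward and outward, then take the final look.

Call:
{"op": "apply_moves", "data": {
  "commands": [
    [-0.01,0.01,0,0,-1],
    [-0.04,0.03,-0.002,0,-1],
    [-0.07,0.05,-0.01,0,-1],
    [-0.1,0.07,-0.05,0,-1],
    [-0.11,0.09,-0.1,0,-1],
    [-0.12,0.1,-0.15,0,-1],
    [-0.12,0.1,-0.2,0,-1],
    [-0.12,0.1,-0.2,0,-1],
    [-0.12,0.1,-0.2,0,-1]
  ]
}}

```text
time: 20.95
ee_pos: [0.4471, 0.21, 0.2507]
tcp_rot: [87.9, 82.6, 74.0]
wrist_force: [1.0, 0.3, -1.2]
opening: -0.0001
```

Run:
```python
from h import *
from workcell import bot,cams
T=cams.camera("top");S=cams.camera("scene")
P=jig(J,np.array([(24,-56,18),(24,56,18),(-24,-56,18),(-24,56,18)])/1000)
out=[]
for d,(x0,y0) in ((T,(205,170)),(S,(190,200))):
    im=cv2.resize(d["frame"][y0:y0+60,x0:x0+150],None,fx=5,fy=5,interpolation=cv2.INTER_CUBIC)
    for X in P:
        u=(proj(d,X)[0]-[x0,y0]+.5)*5; cv2.circle(im,tuple(int(v) for v in u),3,(0,0,255),1)
    out.append(im)
cv2.imwrite("pics/c8.png",np.vstack(out))
for n in ("clamp_foot","handle_tip","socket","bearing","jar","tin","carton","wrench"): print(n,[(np.round(r["rect"]),round(r["confidence"],2)) for r in cams.spot_in(n,"scene")][:1])
o=bot.get_obs();print(o["time"],o["ee_pos"],o["wrist_force"])
```

```text
clamp_foot [(array([193., 204., 337., 281.]), 0.69)]
handle_tip [(array([266., 207., 317., 246.]), 0.86)]
socket []
bearing [(array([254., 260., 268., 280.]), 0.56)]
jar [(array([184., 293., 215., 328.]), 0.82)]
tin [(array([287., 286., 322., 329.]), 0.75)]
carton [(array([232., 285., 270., 337.]), 0.94)]
wrench [(array([387., 213., 432., 258.]), 0.82)]
21.45 [0.44852064 0.20856239 0.24848143] [ 0.52346366 -0.35815325 -0.28293137]
```

View pics/c8.png

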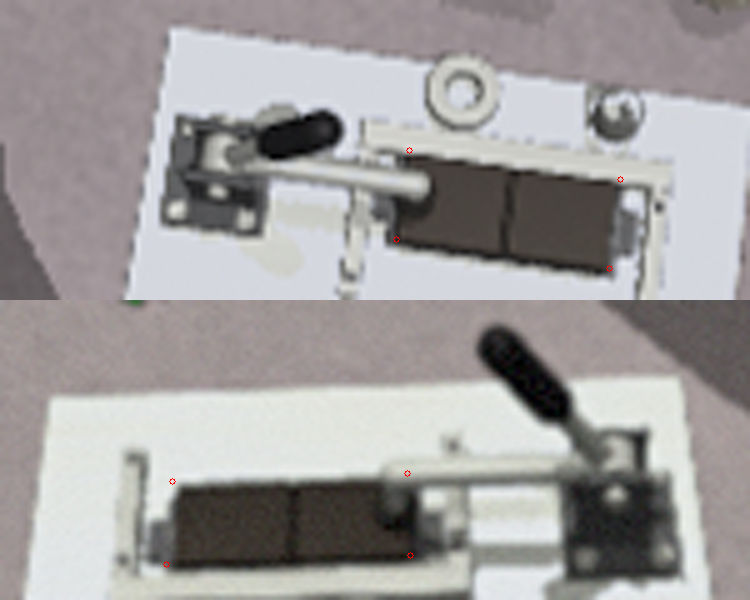

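The clamp is shut: the handle leans over the pad (top half 320,128), the arm is level and the foot is on the pad's left part (415,185). The pad is flush and square, and the arm is clear.

```bash
python3 -c "
from workcell import bot
print(bot.job_done())"
```

```text
the job is handed in; nothing more can be done
None
```

The pad is home against the fence and the clamp is snapped shut on it. I handed the job in at about 21.5 s of the 48 s allowed; no verdict was reported.

**What I did:** I pushed the pad with the shut fingertips until the force rose to about 23 N with no further travel. I then pushed the handle along its arc until it snapped over, and withdrew the arm.

**Last checks:**
- The final top and scene views show the pad square and flush, with its front corners on the predicted home marks.
- The clamp arm is level, its foot is on the pad's left part, and the bearing and socket sit where they were. I did not measure the foot's force.
- With the arm clear, the wrist force was near zero.
- The detector found the bearing, jar, tin, carton and wrench. It missed the socket and gave a wrong box for the foot, and I did not check the spare pad at the end.

**What went wrong on the way:**
- **Joint limit:** joint 6 hit its stop, which left a tilt that grew to about 7°.
- **Tip height:** the real fingertips were about 32 mm short of the reported TCP, so the first pad push passed above the pad without touching it.
- **Handle:** the first push rode over the handle's end with a reading near 105 N, close to the 120 N wrist limit. Whether that counts against the 40 N limit on the arm and gripper body depends on what touched; I took it to be the fingertip. A second, lower push was level and jammed, and following the arc worked.

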